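# Pop a sample box out of the dispenser and trap it

### The arm

A 6-joint arm with a two-finger parallel gripper is mounted at the origin on the work surface; the furniture and walls round the work are solid. World frame = base frame: x ahead of the robot, y to its left, z up, the work surface at z = 0. Lengths are in m, angles in rad, forces in N, time in s.
With the tool pointing down it reaches from about 0.35 to 0.725 m from the base axis. Payload 4.3 kg.
Tool frame: the origin (TCP) lies at the very end of the fingers, on their centre line; the grasp point (between the pads) lies 19 mm behind it (grip_point_offset is the distance from the TCP to the grasp point, in m); y points along the fingers, x is the direction in which the jaws open and shut, and the axes are right-handed (so a half turn about y gives the same grasp; the last joint's range is limited). The gripper opens to 85 mm and grips with 20 to 120 N. Pads are 22 mm wide; open, the fingers measure 114 mm over their backs; the gripper's body (76 mm by 85 mm) begins 54 mm behind the grasp point. The pads swing forward as they close: fully open they stand 13 mm farther back than shut.
Start: joints at [1.176, 0.377, 0.081, 1.274, 0, 1.46], TCP at [0.162, 0.552, 0.231] pointing down, gripper open.
Joint ranges: [-2.72, 2.72], [-0.84, 1.66], [-1.02, 1.22], [-1.77, 2.12], [-1.37, 1.28], [-3.14, 3.14]. Speed limits (rad/s): [2.57, 2.57, 3.14, 3.14, 3.14, 3.14].

### API

Orientations are given as a unit quaternion [x, y, z, w].
In Python, from rig import * gives the robot as it stands.
- The arm moves only by the tool servo_tool, never from a script. Its argument "rows" is a list of rows, each a list of 5 numbers: the shift along the world's x, y, z in m, then the turn about the world's z in degrees, then the closure, from 0 (fully open) to 1 (shut). In form: [[tx, ty, tz, roll, hand], ...]. A call has 1 to 5 rows; each row is the pose to reach, as a shift and turn from the pose commanded when the call began; what a row does not reach only later rows make up. A row lasts 1/8 s, in which the tool goes at most 62.5 mm and 10.7 degrees, less where a joint would pass 70% of its speed; a pose out of reach is approached as far as the arm can. A call with a gripper value outside its range is refused whole. The fingers move at their own pace and stop on an object; "squeeze" is the grip in N (left out, the last holds). Time passes only in rows, so rows that repeat a pose let the fingers close. It gives the time, the measured TCP pose, the force and the opening at its end, in the units of the state.
- read_state(): the state, without advancing time (a new reading comes with each control period).
- grab_frame(name): name is "side" or "top" or "wrist"; returns (picture, depth): 400x640x3 uint8, red, green, blue; 400x640 float32, m along the optical axis (not along the pixel's ray), 0 where there is no reading.
- camera_info(name): a dict with "fov_y" (degrees; the focal length in pixels is half the picture's height over the tangent of half this angle, whatever the lens; pixels are square), "cx", "cy" (the principal point, pixels), "distortion" ([k1, k2, p1, p2, k3] as OpenCV has them; the pictures are not rectified), "position" and "orientation" of the camera in the world. Camera axes: x right, y down, z forward; pixel columns grow to the right and rows downward; lengths in m; the calibration is good to about 2 mm. A picture is of the moment at which its call begins: read the wrist's pose just before it. camera_info takes no time and is no camera call; for the wrist camera it gives the pose at the moment of the call.
- sign_off(): hands the job in, once; it reports no verdict.
The state is a dict: "time": time; "joints": joint angles; "qvel": joint speeds; "tau": joint torques, N m; "eef_pos": TCP position; "eef_rot": TCP orientation; "ft_force": force on the tool from outside, world axes, zero at the start; "ft_torque": the same for the moment, N m; "grip_width": finger opening in m.
Only numpy, scipy, OpenCV 4.12 (cv2) and the standard library are available. Lean on these libraries where they do the work, as an engineer would, in place of code of your own. Each camera call takes 0.05 s, during which the arm holds its last target.

### The job

Release the green-lidded food-sample box from the spring-fed dispenser: press the orange button right down with one fingertip, and stop the box with the other finger as it pops out, so that its front edge comes to rest within the green stretch of the lane and never slides past it. Do not lift the box, and leave everything else on the table where it stands. Finish while holding: the button still held down and the other finger still blocking the spring-driven box.

Things in the scene. Friction and masses are not known exactly. Their poses are not given: they have to be found in the camera images.
- dispenser: Grey fixed dispenser, 263 x 130 mm. Origin on the table under the middle of the waiting box, z up. The lane runs along its x: the box comes out to -x, the open end is at x = -150 mm, the back plate (74 mm high) at x = 105. Lane floor at height 26 mm, 66 mm wide between 6 mm rails at y = -36 and 36, rail tops at height 43. The button housing (height 37) stands outside the +y rail.
- lane_stop (a point): Middle of the stretch painted green on lane floor and rails, x = -64 to -114 mm in the dispenser's frame; this point is at (-89, 0, 26) mm.
- button_top (a point): Centre of the top of the round orange button, 32 mm across, at (-100, 66, 66) mm in the dispenser's frame when up; at height 50 when fully down, 7 mm above the rail tops. With one fingertip on it, the other finger, 41 to 91 mm away across the lane (towards the dispenser's -y), hangs in the lane in the box's way.
- release_button (a joint): Travel of the button, 0 up to 0.016 m fully down; about 3 N to press, springs back if released. It carries the catch in front of the box: at about 0.013 m the box is freed and a spring pusher (about 3.5 N) drives it out at once, at roughly 0.08 m/s, and off the open end if nothing blocks it.
- sample_box: The waiting food-sample box, white with green lid, loose, about 0.2 kg, 69 mm wide, 103 mm along the lane, 48 mm high, standing in the lane with its underside 26 mm and its top 74 mm above the table. Origin at the centre of its underside; its +y axis points along the lane to the open end.
- box_front (a point): Middle of the front edge of the green lid, 42 mm above the box's underside. At the start at x = -52 mm in the dispenser's frame, 12 mm short of the green stretch.
- steel_cup: Plain steel cup, 76 mm across, 102 mm high, loose bystander; origin under its centre.
- salt_shaker: Salt shaker, 44 mm across, 90 mm high, loose bystander; origin under its centre.
- kitchen_timer: Round white kitchen timer, 63 mm across, 56 mm high, loose bystander; origin under its centre.
- blue_box: Blue-lidded sample box, 69x103x48 mm, loose bystander on the table; origin under its centre.
- bowl: Small steel bowl, 100 mm across, 42 mm high, loose bystander; origin under its centre.
- label_roll: Roll of labels lying flat, 60 mm across, 30 mm high, loose bystander; origin under its centre.

How it is judged:
On the way, in this order (a step that is already met when the one before it is completed fails the run):
1. the button is pressed (value of joint release_button above 0.01 m).
2. the box has popped out and a finger meets it (x of box_front in the frame of dispenser below -0.06 m and contact force between the fingers and sample_box above 0.3 N), for 0.2 s.
At the end, for the whole second after the job is handed in: The button is held down by the fingers (more than 12.5 mm of its 16 mm, over 0.5 N), while the fingers block the box (over 0.3 N); the box stands still and level on the lane floor with the front edge of its lid in the green stretch (4 mm to spare at either end) (all of step 2 and x of box_front in the frame of dispenser above -0.118 m and z of box_front in the frame of dispenser between 0.058 and 0.078 m and angle between sample_box's own z axis and vertical below 0.15 rad and linear speed of sample_box below 0.01 m/s and contact force between the fingers and release_button above 0.5 N and value of joint release_button above 0.0125 m); the arm keeps its last pose, push and grip.
It fails at once if the box slid past the green stretch (x of box_front in the frame of dispenser below -0.122 m).
It fails at once if the box was lifted or tipped out of its lane (z of box_front in the frame of dispenser above 0.088 m or angle between sample_box's own z axis and vertical above 0.35 rad).
It fails at once if a bystander was knocked or moved (distance of any of steel_cup, salt_shaker, kitchen_timer, blue_box, bowl, label_roll from where it was at the start of the episode above 0.03 m).
It also fails if it takes over 27 s, if anything falls off the work surface, if the arm or the gripper's body presses on something with over 40 N, if the wrist force passes 120 N, or if a joint passes its speed limit or range.

## Working session

There is one attempt and no reset: what is moved stays moved. The work goes in short steps, Python scripts to look and compute and a tool call to move; the robot and the scene stay as the last step left them, time stands still between calls to the robot, and variables do not carry over. Pictures are saved under pics/ and viewed, and the job is handed in when it is done.

Besides the shell and the picture viewer there is one more tool, called after "Request:" by a JSON object that holds its "op" and its "data", one argument or row to a line. servo_tool: Moves the arm, as the interface text tells. Its arguments: {"type":"object","properties":{"rows":{"type":"array"},"squeeze":{"type":"number"}},"required":["rows"]}

```bash
ls; mkdir -p pics; cat > h.py <<'E'
from rig import *
import numpy as np, cv2
from scipy.spatial.transform import Rotation as R
def K(ci):
    f=200/np.tan(np.radians(ci["fov_y"])/2)
    return np.array([[f,0,ci["cx"]],[0,f,ci["cy"]],[0,0,1.]]),np.array(ci["distortion"],float)
def ray(ci,uv):
    k,d=K(ci); p=cv2.undistortPoints(np.array(uv,float).reshape(-1,1,2),k,d).reshape(-1,2)
    v=np.c_[p,np.ones(len(p))]
    return np.array(ci["position"]),R.from_quat(ci["orientation"]).apply(v)
def onplane(ci,uv,z):
    o,v=ray(ci,uv); return o+v*((z-o[2])/v[:,2])[:,None]
def withdepth(ci,uv,dep):
    o,v=ray(ci,uv); uv=np.array(uv).reshape(-1,2).astype(int)
    return o+v*dep[uv[:,1],uv[:,0]][:,None]
def proj(ci,P):
    k,d=K(ci); Rm=R.from_quat(ci["orientation"]).inv(); t=Rm.apply(np.array(P,float).reshape(-1,3)-np.array(ci["position"]))
    return cv2.projectPoints(t,np.zeros(3),np.zeros(3),k,d)[0].reshape(-1,2)
E
python3 - <<'E'
from h import *
s=read_state();print(s)
for n in ("side","top","wrist"):
    ci=camera_info(n);print(n,ci)
    p,d=grab_frame(n);cv2.imwrite(f"pics/{n}0.png",p[...,::-1]);np.savez(f"{n}0.npz",p=p,d=d,ci=np.array(ci,dtype=object))
E
```

```text
pics
{'time': 0.0, 'joints': array([ 1.17571391e+00,  3.78060394e-01,  7.96190476e-02,  1.27439465e+00,
       -1.09036812e-05,  1.46046693e+00]), 'qvel': array([ 3.37807900e-05, -1.03746630e-04, -1.10476603e-04,  1.63482719e-03,
       -1.15585754e-03,  9.48954314e-04]), 'tau': array([-1.00999052e-03, -4.63606095e+01,  2.69873500e+01,  2.08729785e-02,
       -1.25594702e-04, -1.29177820e-06]), 'eef_pos': array([0.16128816, 0.55123044, 0.23035975]), 'eef_rot': array([ 0.56625803,  0.42337333, -0.42461184, -0.56551893]), 'ft_force': array([0.46352877, 0.61762899, 0.07543251]), 'ft_torque': array([-0.03036934, -0.04114974, -0.00830243]), 'grip_width': 0.08515157315689224}
side {'fov_y': 42.51691756705441, 'cx': 317.7268024255371, 'cy': 193.78429770444052, 'distortion': array([-0.16699233,  0.        ,  0.        ,  0.        ,  0.        ]), 'position': array([-0.1025904 , -0.84730785,  0.91790364]), 'orientation': array([ 0.86058251, -0.29017964,  0.12306358, -0.4000611 ])}
top {'fov_y': 51.225566511305146, 'cx': 316.5906706955945, 'cy': 196.05890973254387, 'distortion': array([-0.07491803,  0.        ,  0.        ,  0.        ,  0.        ]), 'position': array([ 0.31674894, -0.04720416,  1.00066873]), 'orientation': array([ 0.7062384 , -0.70438257,  0.0433237 , -0.05652935])}
wrist {'fov_y': 70.92547614105699, 'cx': 319.41208335972135, 'cy': 197.39529950432907, 'distortion': array([-0.04764162,  0.        ,  0.        ,  0.        ,  0.        ]), 'position': array([0.08643819, 0.57316887, 0.37346929]), 'orientation': array([0.79101189, 0.59268071, 0.0900734 , 0.12213329])}
```

View pics/top0.png

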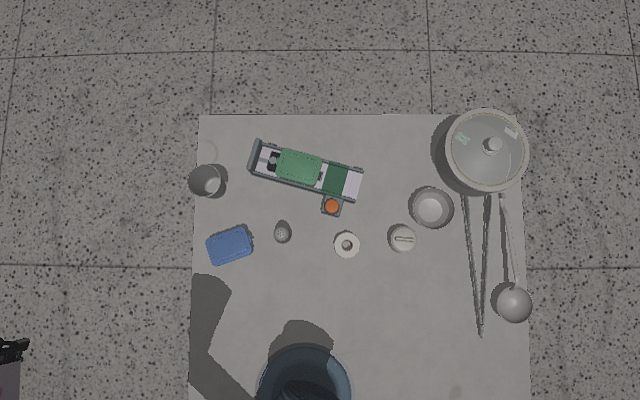

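View pics/side0.png

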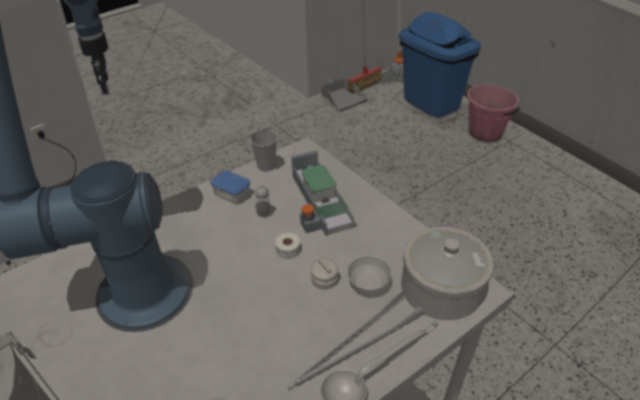

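View pics/wrist0.png

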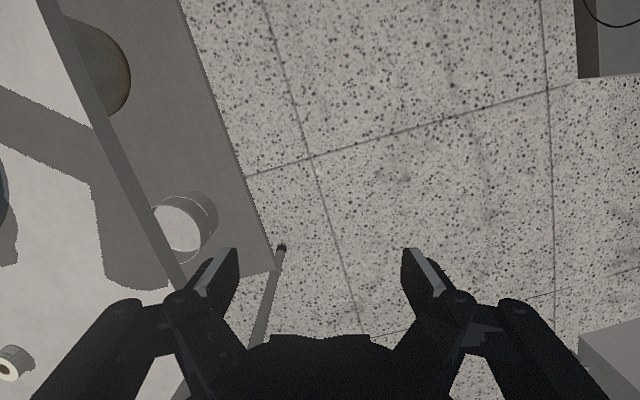

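Top view: the dispenser lies at about (305,170) px, the orange button at (332,206), the green lid at (300,165), the green stretch at (340,180), and the open end faces right. Side view: button at (308,211), lid at (319,180). Next I measure these.

```bash
cat > m.py <<'E'
from h import *
def L(n):
    z=np.load(f"{n}0.npz",allow_pickle=True); return z["p"],z["d"],z["ci"].item()
def blob(p,lo,hi,box=None):
    hsv=cv2.cvtColor(p,cv2.COLOR_RGB2HSV); m=cv2.inRange(hsv,np.array(lo),np.array(hi))
    if box: 
        mm=np.zeros_like(m);x0,y0,x1,y1=box;mm[y0:y1,x0:x1]=m[y0:y1,x0:x1];m=mm
    n,l,st,c=cv2.connectedComponentsWithStats(m); o=np.argsort(-st[1:,4])+1
    return [(c[i],st[i],l==i) for i in o if st[i,4]>15]
def tri(a,b):
    (o1,d1),(o2,d2)=a,b; d1=d1/np.linalg.norm(d1);d2=d2/np.linalg.norm(d2)
    s=np.linalg.lstsq(np.c_[d1,-d2],o2-o1,rcond=None)[0]; p,q=o1+s[0]*d1,o2+s[1]*d2
    return (p+q)/2,np.linalg.norm(p-q)
E
python3 - <<'E'
from m import *
rays={}
for n,box in(("top",(230,120,380,230)),("side",(270,140,370,240))):
    p,d,ci=L(n)
    for nm,lo,hi in(("orange",(3,120,80),(18,255,255)),("green",(45,50,30),(85,255,255))):
        for c,st,m in blob(p,lo,hi,box)[:3]:
            o,v=ray(ci,c); dm=d[m];print(n,nm,c.round(1),st, np.median(dm),withdepth(ci,c,d).round(4))
            h=cv2.cvtColor(p,cv2.COLOR_RGB2HSV)[m].mean(0);print(h)
            if nm=="orange": rays[n]=(o,v[0])
print(tri(rays["top"],rays["side"]))
p,d,ci=L("top"); cv2.imwrite("pics/topz.png",cv2.resize(p[120:230,230:390,::-1],None,fx=5,fy=5,interpolation=cv2.INTER_CUBIC))
p,d,ci=L("side"); cv2.imwrite("pics/sidez.png",cv2.resize(p[140:240,270:370,::-1],None,fx=6,fy=6,interpolation=cv2.INTER_CUBIC))
E
```

```text
top orange [331.5 205.8] [325 199  14  14 153] 0.9423913 [[ 0.4274 -0.063   0.0675]]
[ 11.43137255 160.14379085 157.74509804]
top green [298.2 166.4] [ 275  149   47   37 1246] 0.9489864 [[0.5167 0.0126 0.0728]]
[ 70.39967897  71.95425361 123.91894061]
top green [334.4 179.4] [321 161  28  37 660] 0.9899907 [[ 0.496  -0.0708  0.0226]]
[74.52575758 81.57121212 94.44393939]
side orange [307.5 209.1] [302 204  12  11 108] 1.2725375 [[ 0.4248 -0.0691  0.0663]]
[ 10.27777778 168.38888889 134.06481481]
side green [317.4 177.7] [303 166  31  25 547] 1.3529756 [[0.5162 0.0124 0.0688]]
[ 66.05301645  61.95429616 110.10786106]
side green [326.2 210.3] [316 205  21  12 161] 1.323673 [[ 0.4857 -0.065   0.0251]]
[69.69565217 59.65217391 86.90062112]
(array([ 0.42849767, -0.06327672,  0.05994768]), np.float64(0.0004527658335612184))
```

View pics/topz.png

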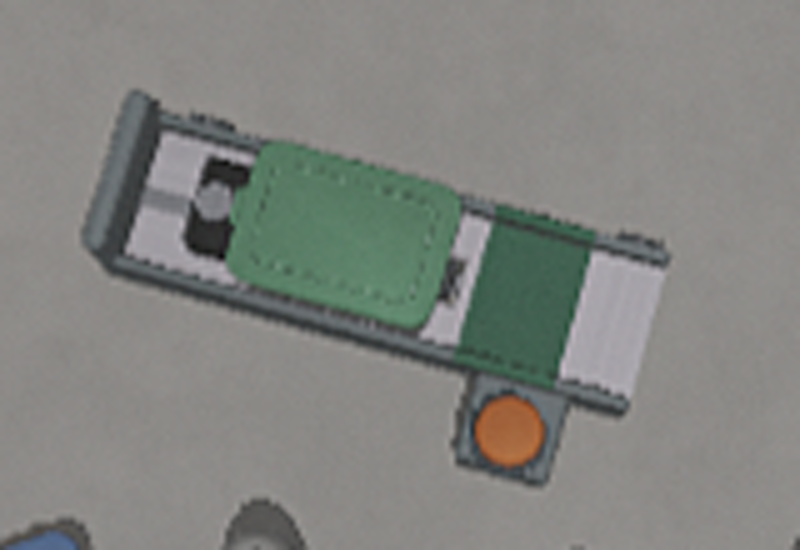

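View pics/sidez.png

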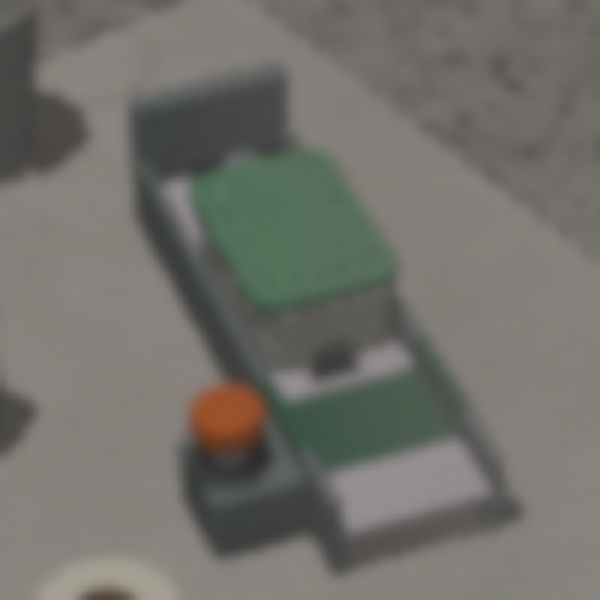

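```bash
python3 - <<'E'
from m import *
p,d,ci=L("top")
g=blob(p,(45,50,30),(85,255,255),(230,120,380,230))
o=blob(p,(3,120,80),(18,255,255),(230,120,380,230))[0]
def rect(m,z):
    c,_=cv2.findContours(m.astype(np.uint8),cv2.RETR_EXTERNAL,cv2.CHAIN_APPROX_NONE)
    c=max(c,key=len).reshape(-1,2); P=onplane(ci,c,z)[:,:2]
    return cv2.minAreaRect((P*1000).astype(np.float32)),P
for m,z in((g[0][2],.074),(g[1][2],.026)):
    r,P=rect(m,z);print(r, cv2.boxPoints(r).round(1).tolist())
b=onplane(ci,o[0],.066)[0];print("button",b)
lid=onplane(ci,g[0][0],.074)[0];print("lid",lid)
# frame: box origin (0,0), button (-100,66)
v=b[:2]-lid[:2];print("dist",np.linalg.norm(v)*1000,"exp",np.hypot(100,66))
yaw=np.degrees(np.arctan2(v[1],v[0])-np.arctan2(66,-100))%360;print("yaw",yaw)
# rail line from depth: points z~.043 heights
uu,vv=np.meshgrid(np.arange(235,380),np.arange(125,225)); uv=np.c_[uu.ravel(),vv.ravel()]
P=withdepth(ci,uv,d); 
for zl,zh in((.016,.032),(.036,.048),(.066,.08)):
    k=(P[:,2]>zl)&(P[:,2]<zh);print(zl,k.sum(),np.median(P[k,2]), cv2.minAreaRect((P[k,:2]*1000).astype(np.float32)))
# side lid
p,d,ci=L("side");g=blob(p,(45,50,30),(85,255,255),(270,140,370,240))
print("side lid",onplane(ci,g[0][0],.074));o=blob(p,(3,120,80),(18,255,255),(270,140,370,240))[0]
print(onplane(ci,o[0],.066),onplane(ci,o[0],.060))
E
```

```text
((516.9998168945312, 13.990520477294922), (101.3484115600586, 67.85047912597656), 74.33698272705078) [[470.70001220703125, -25.600000381469727], [536.0, -44.0], [563.2999877929688, 53.599998474121094], [498.0, 71.9000015258789]]
((496.50872802734375, -71.09379577636719), (48.68717575073242, 78.98026275634766), 74.37494659423828) [[451.8999938964844, -83.9000015258789], [528.0, -105.19999694824219], [541.0999755859375, -58.29999923706055], [465.0, -37.0]]
button [ 0.42757889 -0.06306699  0.066     ]
lid [0.51647732 0.01249163 0.074     ]
dist 116.67063077284628 exp 119.81652640600127
yaw 73.78746220844255
0.016 1633 0.02465700374261859 ((489.0254211425781, 1.5463714599609375), (258.60333251953125, 117.35462951660156), 74.4391860961914)
0.036 597 0.040484713363667546 ((491.9332275390625, 1.3917999267578125), (257.47930908203125, 123.06470489501953), 73.54720306396484)
0.066 1463 0.07120069547485586 ((508.08203125, 15.767745971679688), (240.50802612304688, 99.83560180664062), 62.91365432739258)
side lid [[0.51238278 0.00714022 0.074     ]]
[[ 0.42496346 -0.06889042  0.066     ]] [[ 0.42867905 -0.06340799  0.06      ]]
```

```bash
python3 - <<'E'
from h import *
s=read_state(); M=R.from_quat(s["eef_rot"]).as_matrix();print(M.round(3))
y=np.radians(74.3); ex=np.array([np.cos(y),np.sin(y)]);ey=np.array([-ex[1],ex[0]]);O=np.array([.5185,.0148])
for w in(30,33,36):
    t=O-.100*ex+(.066-w/1000)*ey; print(w,t, t-s["eef_pos"][:2])
a=np.degrees(np.arctan2(M[1,0],M[0,0])); b=np.degrees(np.arctan2(ey[1],ey[0]));print(a,b,(b-a+180)%360-180,(b-a)%360-180, s["time"])
E
```

```text
[[ 0.281 -0.001 -0.96 ]
 [ 0.96  -0.001  0.281]
 [-0.002 -1.     0.   ]]
30 [ 0.45678305 -0.07172756] [ 0.29541164 -0.62311357]
33 [ 0.45967113 -0.07253936] [ 0.29829971 -0.62392537]
36 [ 0.4625592  -0.07335116] [ 0.30118779 -0.62473717]
73.68070208978108 164.3 90.61929791021896 -89.38070208978107 0.15
```

Request:
{"op": "servo_tool", "data": {
  "rows": [
    [0.04, -0.05, 0, -10, 0.35],
    [0.08, -0.1, 0, -20, 0.35],
    [0.12, -0.15, 0, -30, 0.35],
    [0.16, -0.2, 0, -40, 0.35],
    [0.2, -0.25, 0, -48, 0.35]
  ],
  "squeeze": 40
}}

```text
time: 0.78
eef_pos: [0.3576, 0.3061, 0.2312]
eef_rot: [-0.69, -0.156, 0.156, 0.69]
ft_force: [1.0, 1.2, 0.5]
grip_width: 0.0556
```

Request:
{"op": "servo_tool", "data": {
  "rows": [
    [0.02, -0.055, 0, -8, 0.35],
    [0.04, -0.11, 0, -16, 0.35],
    [0.06, -0.165, 0, -24, 0.35],
    [0.08, -0.22, 0, -30, 0.35],
    [0.09, -0.275, 0, -36, 0.35]
  ]
}}

```text
time: 1.4
eef_pos: [0.4474, 0.0309, 0.2312]
eef_rot: [-0.704, 0.065, -0.065, 0.704]
ft_force: [1.8, -0.4, -0.9]
grip_width: 0.0554
```

Request:
{"op": "servo_tool", "data": {
  "rows": [
    [0.005, -0.05, 0, -4, 0.35],
    [0.009, -0.099, -0.03, -5.4, 0.35],
    [0.009, -0.099, -0.06, -5.4, 0.35],
    [0.009, -0.099, -0.06, -5.4, 0.35],
    [0.009, -0.099, -0.06, -5.4, 0.35]
  ]
}}

```text
time: 2.02
eef_pos: [0.456, -0.0658, 0.1721]
eef_rot: [0.701, -0.096, 0.097, -0.7]
ft_force: [0.6, -0.4, 0.6]
grip_width: 0.0555
```

```bash
python3 - <<'E'
from h import *
s=read_state();print(s["time"],s["eef_pos"],s["ft_force"],s["grip_width"],R.from_quat(s["eef_rot"]).as_matrix()[:,0])
for n in("wrist","top","side"):
    ci=camera_info(n);p,d=grab_frame(n);cv2.imwrite(f"pics/{n}1.png",p[...,::-1]);np.savez(f"{n}1.npz",p=p,d=d,ci=np.array(ci,dtype=object))
    if n=="side": cv2.imwrite("pics/side1z.png",cv2.resize(p[110:250,230:390,::-1],None,fx=5,fy=5)[:600])
E
```

```text
2.025 [ 0.45597282 -0.06580691  0.17210663] [ 0.59575925 -0.38931369  0.56496875] 0.055493118594047326 [ 9.62820651e-01 -2.70141014e-01  4.76363021e-04]
```

View pics/wrist1.png

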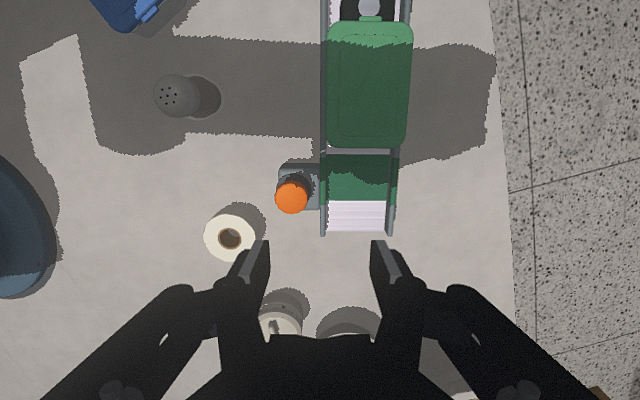

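View pics/side1z.png

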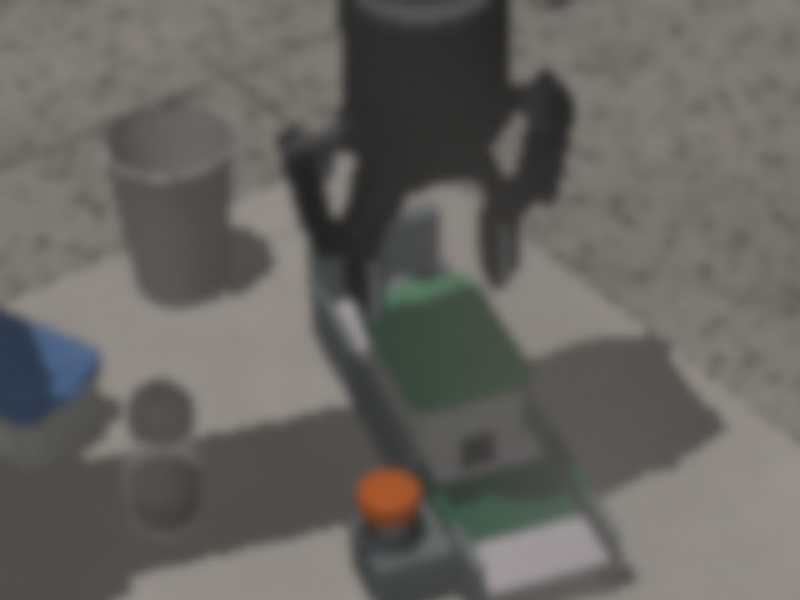

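Request:
{"op": "servo_tool", "data": {
  "rows": [
    [0.0, 0.0, 0, 0, 0.35]
  ]
}}

```text
time: 2.3
eef_pos: [0.4565, -0.0659, 0.1722]
eef_rot: [0.701, -0.096, 0.097, -0.7]
ft_force: [-0.1, 0.5, -0.6]
grip_width: 0.0554
```

```bash
python3 - <<'E'
from m import *
z=np.load("wrist1.npz",allow_pickle=True);p,d,ci=z["p"],z["d"],z["ci"].item()
o=blob(p,(3,120,80),(18,255,255))[0]; m=o[2]
ys,xs=np.nonzero(m);P=withdepth(ci,np.c_[xs,ys],d);k=P[:,2]>.06
print("button depth top", k.sum(), np.median(P[k],0), (P[k].min(0)+P[k].max(0))/2, np.ptp(P[k],0))
w=ray(ci,o[0]);print(o[0],onplane(ci,o[0],.066),onplane(ci,o[0],.062))
# top-face centroid in wrist from depth-selected pixels
print("top face centroid ray", onplane(ci,[xs[k].mean(),ys[k].mean()],.066), [xs[k].mean(),ys[k].mean()])
zt=np.load("top0.npz",allow_pickle=True);ct=zt["ci"].item();
a=(w[0],ray(ci,[xs[k].mean(),ys[k].mean()])[1][0]);b=(ray(ct,[331.5,205.8])[0],ray(ct,[331.5,205.8])[1][0]);print("tri wrist+top",tri(a,b))
s=read_state();T=R.from_quat(s["eef_rot"]).as_matrix()
g=p.max(2)<70
for x0,x1 in((225,272),(368,420)):
    mm=np.zeros_like(g);mm[235:290,x0:x1]=g[235:290,x0:x1]
    ys,xs=np.nonzero(mm);Q=withdepth(ci,np.c_[xs,ys],d); Q=(Q-s["eef_pos"])@T; Q=Q[np.abs(Q).max(1)<.08]
    print(len(Q),"min",np.percentile(Q,2,0).round(4),"max",np.percentile(Q,98,0).round(4))
    q=Q[Q[:,1]>np.percentile(Q[:,1],98)-.006];print(" tip",q.min(0).round(4),q.max(0).round(4))
# lane: green edges on wrist
for c,st,mk in blob(p,(45,50,20),(90,255,255))[:3]: print(c,st)
c,_=cv2.findContours(blob(p,(45,50,20),(90,255,255))[0][2].astype(np.uint8),0,1)
c=max(c,key=len).reshape(-1,2);print(c[:,1].max(), onplane(ci,[[365,148]],.068), onplane(ci,[[360,201]],.026))
E
```

```text
button depth top 853 [ 0.4288538  -0.05999478  0.06620435] [ 0.4440562  -0.03408021  0.18756582] [0.06229974 0.08441183 0.25509267]
[291.08342857 196.84685714] [[ 0.42897354 -0.05977725  0.066     ]] [[ 0.42823119 -0.06086756  0.062     ]]
top face centroid ray [[ 0.42879377 -0.06008711  0.066     ]] [np.float64(290.99882766705747), np.float64(197.20281359906213)]
tri wrist+top (array([ 0.42793582, -0.06267637,  0.05878135]), np.float64(0.001558324380572153))
1234 min [-0.0423 -0.0527 -0.0089] max [-0.0295 -0.0076  0.0133]
 tip [-0.0419 -0.0136 -0.0114] [-0.0294 -0.0046  0.0108]
1312 min [ 0.0257 -0.0527 -0.0088] max [ 0.0387 -0.0072  0.0133]
 tip [ 0.0257 -0.0132 -0.0112] [ 0.0378 -0.0044  0.0107]
[367.39611559  82.2457603 ] [  326    16    87   132 10555]
[353.75340246 177.05800389] [ 320  154   70   51 3086]
[393.31325301 180.73493976] [389 157  10  48 332]
147 [[ 0.50510793 -0.03392554  0.068     ]] [[ 0.49210514 -0.09542039  0.026     ]]
```

Wrist view: the rails run vertical in the picture, so the yaw is right. The button is at (291,197) and the fingertips are at about x=257 and x=383. The top and wrist views agree on the button to within about 3 mm. I'll correct sideways and go down to just above the button.

Request:
{"op": "servo_tool", "data": {
  "rows": [
    [0.004, -0.005, 0, 0, 0.35],
    [0.004, -0.005, -0.04, 0, 0.35],
    [0.004, -0.005, -0.08, 0, 0.35],
    [0.004, -0.005, -0.095, 0, 0.35],
    [0.004, -0.005, -0.095, 0, 0.35]
  ]
}}

```text
time: 2.92
eef_pos: [0.4588, -0.071, 0.0752]
eef_rot: [-0.7, 0.098, -0.096, 0.701]
ft_force: [0.5, -0.0, 1.3]
grip_width: 0.0556
```

```bash
python3 - <<'E'
from h import *
s=read_state();print(s["time"],s["eef_pos"],s["ft_force"],s["grip_width"])
for n in("wrist","side"):
    ci=camera_info(n);p,d=grab_frame(n)
    if n=="side": p=cv2.resize(p[130:250,250:390],None,fx=5,fy=5)
    cv2.imwrite(f"pics/{n}2.png",p[...,::-1])
E
```

```text
2.925 [ 0.45877692 -0.07102723  0.07523953] [ 0.53188945 -0.04977294  1.2519147 ] 0.055591126717598284
```

View pics/wrist2.png

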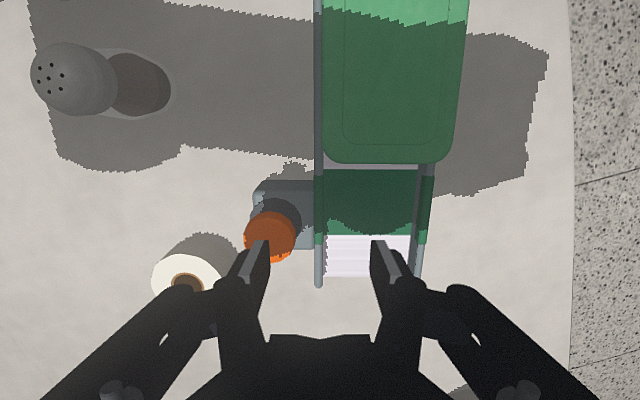

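View pics/side2.png

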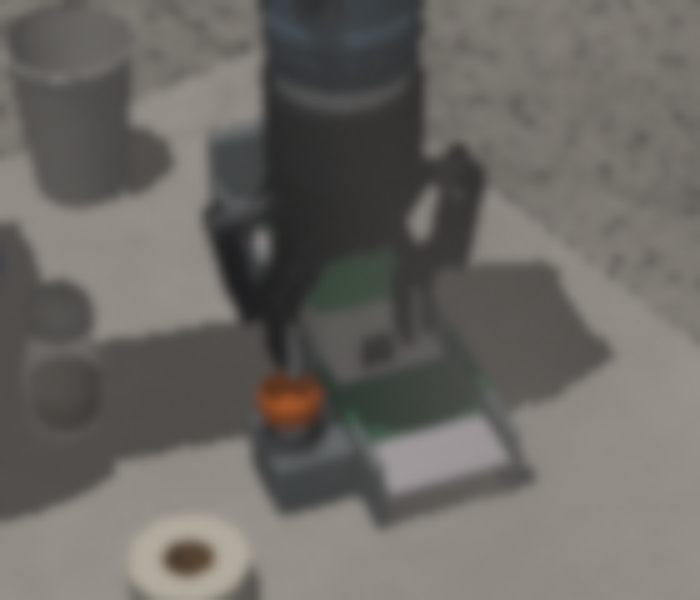

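The button-side fingertip is over the button but about 5 mm outward of its centre (button at (271,237), finger around x=255). I'll shift 4 mm and press in small steps.

Request:
{"op": "servo_tool", "data": {
  "rows": [
    [0.005, -0.001, 0, 0, 0.35],
    [0.005, -0.001, -0.008, 0, 0.35],
    [0.005, -0.001, -0.013, 0, 0.35],
    [0.005, -0.001, -0.017, 0, 0.35],
    [0.005, -0.001, -0.017, 0, 0.35]
  ]
}}

```text
time: 3.65
eef_pos: [0.4645, -0.0721, 0.059]
eef_rot: [-0.7, 0.097, -0.097, 0.7]
ft_force: [-0.2, -0.2, 0.2]
grip_width: 0.0558
```

```bash
python3 - <<'E'
from m import *
s=read_state();print(s["time"],s["eef_pos"],s["ft_force"],s["grip_width"])
for n in("wrist","side"):
    ci=camera_info(n);p,d=grab_frame(n)
    if n=="side": p=cv2.resize(p[130:250,250:390],None,fx=5,fy=5)
    cv2.imwrite(f"pics/{n}3.png",p[...,::-1])
    if n=="wrist":
        T=R.from_quat(s["eef_rot"]).as_matrix(); o=blob(p,(3,120,60),(18,255,255))[0];ys,xs=np.nonzero(o[2]);Q=withdepth(ci,np.c_[xs,ys],d);print(np.median(Q,0),np.percentile((Q-s["eef_pos"])@T,[2,50,98],axis=0).round(4))
E
```

```text
3.65 [ 0.46454412 -0.07207885  0.05901274] [-0.2378392  -0.21966051  0.17964864] 0.055786424160226576
[ 0.43328459 -0.05370391  0.06281789] [[-0.0518 -0.0054 -0.0074]
 [-0.0364 -0.0038  0.0086]
 [-0.0229  0.0053  0.0161]]
```

View pics/wrist3.png

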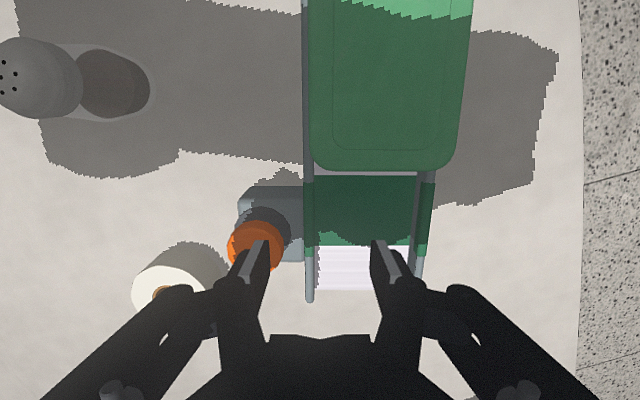

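View pics/side3.png

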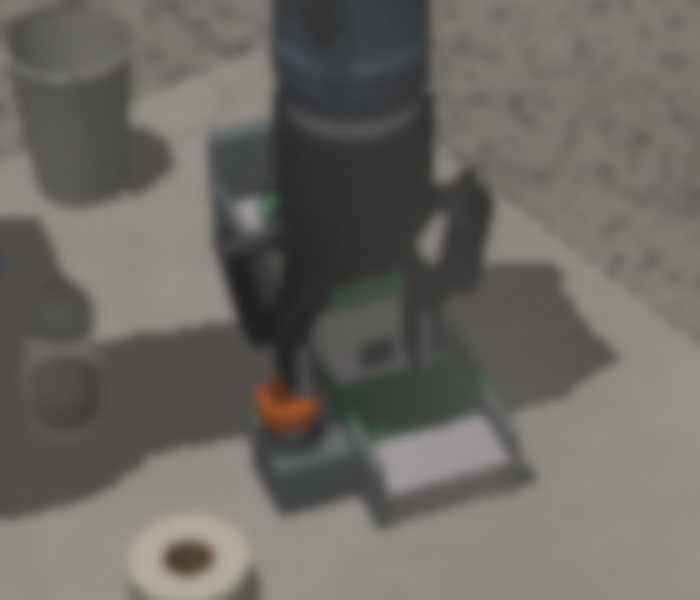

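The fingertip is now centred on the button (button offset -37 mm and finger -35 mm along tool x), and the other finger hangs mid-lane ahead of the box. Now I press.

Request:
{"op": "servo_tool", "data": {
  "rows": [
    [0, 0, -0.004, 0, 0.35],
    [0, 0, -0.008, 0, 0.35],
    [0, 0, -0.011, 0, 0.35],
    [0, 0, -0.011, 0, 0.35]
  ]
}}

```text
time: 4.25
eef_pos: [0.4648, -0.0721, 0.0481]
eef_rot: [-0.7, 0.097, -0.097, 0.701]
ft_force: [-0.2, -0.1, 2.4]
grip_width: 0.0555
```

Request:
{"op": "servo_tool", "data": {
  "rows": [
    [0, 0, -0.002, 0, 0.35],
    [0, 0, -0.004, 0, 0.35],
    [0, 0, -0.004, 0, 0.35]
  ]
}}

```text
time: 4.62
eef_pos: [0.4649, -0.0723, 0.0456]
eef_rot: [0.701, -0.097, 0.097, -0.7]
ft_force: [-3.7, 1.4, 15.6]
grip_width: 0.0551
```

```bash
python3 - <<'E'
from m import *
s=read_state();print(s["time"],s["eef_pos"],s["ft_force"],s["grip_width"])
for n in("wrist","side"):
    ci=camera_info(n);p,d=grab_frame(n)
    if n=="side": p=cv2.resize(p[130:250,250:390],None,fx=5,fy=5)
    cv2.imwrite(f"pics/{n}4.png",p[...,::-1])
    if n=="wrist":
        T=R.from_quat(s["eef_rot"]).as_matrix(); o=blob(p,(3,120,60),(18,255,255))[0];ys,xs=np.nonzero(o[2]);Q=withdepth(ci,np.c_[xs,ys],d);print(np.median(Q,0),np.percentile((Q-s["eef_pos"])@T,[2,50,98],axis=0).round(4))
E
```

```text
4.625 [ 0.46494546 -0.07225334  0.04560851] [-3.73108332  1.37568908 15.60774771] 0.055141303382852246
[ 0.43289325 -0.05374663  0.04972229] [[-0.0523 -0.0057 -0.0071]
 [-0.0372 -0.0041  0.0088]
 [-0.0231  0.0049  0.0161]]
```

View pics/wrist4.png

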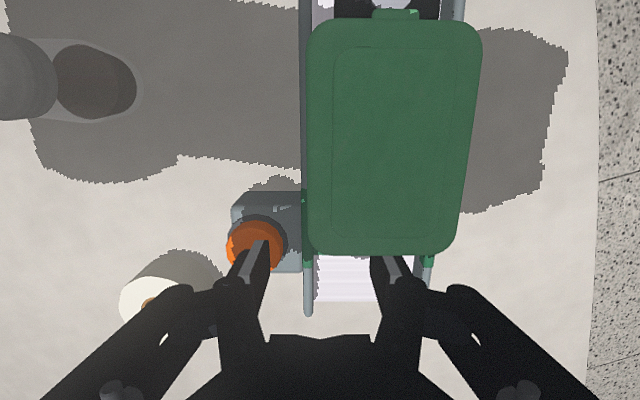

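View pics/side4.png

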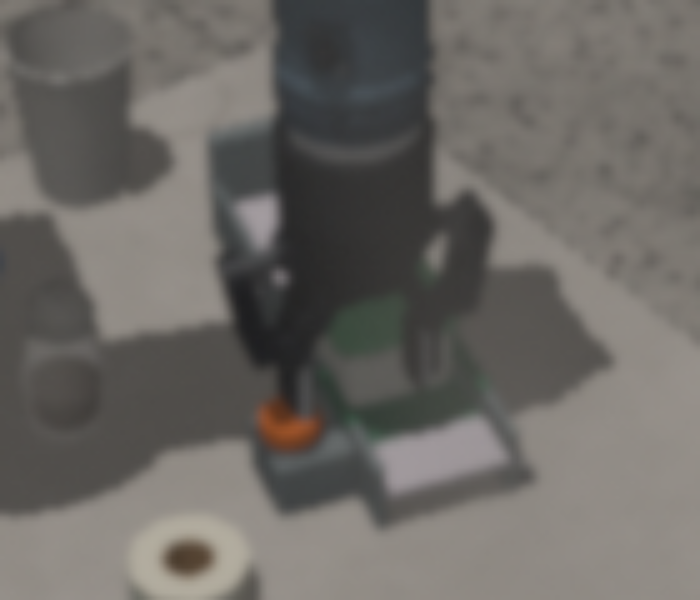

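The button is bottomed (15.6 N, top at about 50 mm) and the box has popped out to the blocking finger; its lid edge is at about (385,253). I'll let it settle and measure the front edge.

Request:
{"op": "servo_tool", "data": {
  "rows": [
    [0, 0, 0, 0, 0.35],
    [0, 0, 0, 0, 0.35],
    [0, 0, 0, 0, 0.35],
    [0, 0, 0, 0, 0.35]
  ]
}}

```text
time: 5.22
eef_pos: [0.4649, -0.0723, 0.0456]
eef_rot: [0.701, -0.097, 0.097, -0.7]
ft_force: [-3.4, 0.4, 15.1]
grip_width: 0.0555
```

```bash
cat > f.py <<'E'
from m import *
import sys
s=read_state();print(s["time"],s["eef_pos"],s["ft_force"],s["ft_torque"],s["grip_width"])
y=np.radians(74.3); ex=np.array([np.cos(y),np.sin(y)]);ey=np.array([-ex[1],ex[0]]);O=np.array([.5185,.0148])
for n in("wrist","side","top"):
    ci=camera_info(n);p,d=grab_frame(n)
    m=blob(p,(45,50,20),(90,255,255),{"wrist":None,"side":(270,140,370,240),"top":(230,120,380,230)}[n])
    print(n,[(c.round(1),st) for c,st,_ in m[:2]])
    mk=m[0][2];ys,xs=np.nonzero(mk);P=withdepth(ci,np.c_[xs,ys],d)
    k=(P[:,2]>.064)&(P[:,2]<.085); Q=P[k,:2]-O; print(n,k.sum(),np.median(P[k,2]),"front x",np.percentile(Q@ex,[0,1,3,50,99]).round(4),"y",np.percentile(Q@ey,[1,99]).round(4))
    cv2.imwrite(f"pics/{n}{sys.argv[1]}.png",p[...,::-1])
E
python3 f.py 5
```

```text
5.225 [ 0.46494139 -0.07225851  0.04562792] [-3.41494152  0.40118222 15.06944316] [ 0.3934443   1.28720695 -0.13220895] 0.05550482255228006
wrist [(array([387. , 133.7]), array([  301,     8,   182,   261, 39359], dtype=int32))]
wrist 38347 0.07336733866141527 front x [-0.0874 -0.0848 -0.0817 -0.0296  0.012 ] y [-0.0322  0.034 ]
side []Traceback (most recent call last):
  File "f.py", line 9, in <module>
    mk=m[0][2];ys,xs=np.nonzero(mk);P=withdepth(ci,np.c_[xs,ys],d)
       ~^^^
IndexError: list index out of range
```

View pics/wrist5.png

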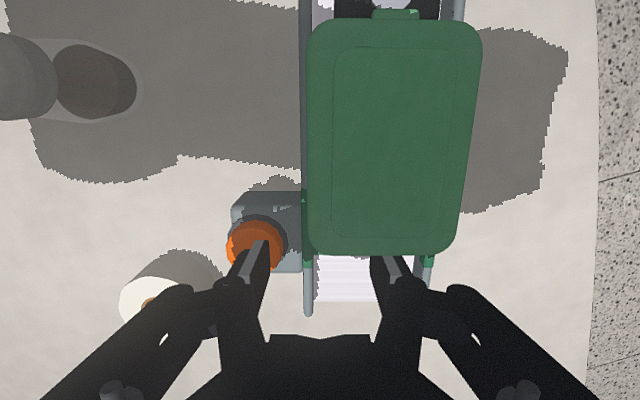

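The front edge stands at x ≈ -87 mm, which is just where the finger's face should be (-98+11). The sideways force alone doesn't prove contact, so I'll ease 3 mm toward the open end and see whether the box follows.

Request:
{"op": "servo_tool", "data": {
  "rows": [
    [-0.0005, -0.0015, 0, 0, 0.35],
    [-0.001, -0.003, 0, 0, 0.35],
    [-0.001, -0.003, 0, 0, 0.35],
    [-0.001, -0.003, 0, 0, 0.35]
  ]
}}

```text
time: 5.82
eef_pos: [0.4648, -0.0731, 0.0457]
eef_rot: [-0.699, 0.096, -0.097, 0.702]
ft_force: [-1.1, 7.9, 14.3]
grip_width: 0.0559
```

```bash
sed -i 's/    mk=m/    if not m: continue\n    mk=m/; s/if not m: continue/cv2.imwrite(f"pics\/{n}{sys.argv[1]}.png",p[...,::-1])\n    if not m: continue/' f.py; python3 f.py 6
```

```text
5.825 [ 0.46482289 -0.07313055  0.04565446] [-1.11974688  7.90896331 14.32625423] [ 1.63665687  0.68253242 -0.44771455] 0.055875469754193684
wrist [(array([386.6, 133.9]), array([  300,     9,   182,   258, 39136], dtype=int32))]
wrist 38130 0.073425966740756 front x [-0.0884 -0.0858 -0.0828 -0.0308  0.0112] y [-0.0323  0.034 ]
side []
top [(array([293.1, 166.3]), array([292, 161,   4,  13,  23], dtype=int32))]
top 21 0.06850643897375475 front x [0.0058 0.0061 0.0066 0.009  0.0123] y [-0.0074  0.0184]
```

View pics/top6.png

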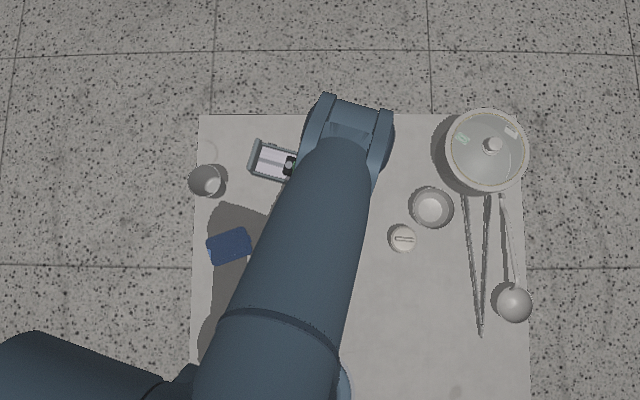

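View pics/wrist6.png

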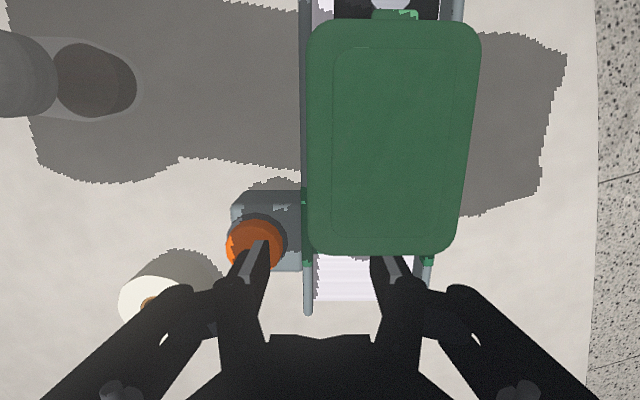

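The box followed the finger: TCP moved 0.8 mm and the lid front 1.0 mm, so the box does rest on the finger. The button fingertip is stuck by friction, so I'll go back to the less stressed pose, check again and hand in.

Request:
{"op": "servo_tool", "data": {
  "rows": [
    [0.0005, 0.0015, 0, 0, 0.35],
    [0.001, 0.003, 0, 0, 0.35],
    [0.001, 0.003, 0, 0, 0.35],
    [0.001, 0.003, 0, 0, 0.35],
    [0.001, 0.003, 0, 0, 0.35]
  ]
}}

```text
time: 6.6
eef_pos: [0.4649, -0.0728, 0.0456]
eef_rot: [0.701, -0.097, 0.097, -0.7]
ft_force: [-4.2, -0.8, 15.0]
grip_width: 0.0559
```

```bash
python3 f.py 7; python3 f.py 8
```

```text
6.6 [ 0.46491793 -0.07280743  0.04563165] [-4.2361029  -0.80139397 15.0476961 ] [ 0.03287906  1.2932866  -0.08208313] 0.05585146809958513
wrist [(array([386.8, 133.5]), array([  300,     8,   182,   260, 39395], dtype=int32))]
wrist 38394 0.07337012012615413 front x [-0.088  -0.0853 -0.0822 -0.03    0.0115] y [-0.0323  0.034 ]
side []
top []
6.75 [ 0.46488356 -0.07281168  0.04561372] [-3.64829636 -0.93647033 14.77852222] [ 0.00326785  1.29586692 -0.11195144] 0.055424470924974656
wrist [(array([386.8, 133.5]), array([  300,     8,   183,   260, 39390], dtype=int32))]
wrist 38416 0.07337486019688287 front x [-0.0879 -0.0853 -0.0823 -0.0301  0.0115] y [-0.0323  0.034 ]
side []
top []
```

```bash
python3 -c "
from rig import *
print(sign_off())"
```

```text
the job is handed in; nothing more can be done
None
```

I pressed the orange button right down with one fingertip, and the other finger, already hanging mid-lane, stopped the box as it popped out. I handed the job in at about 6.8 s, still holding; no verdict was reported.

**Last checks**
- **Button:** it is on its stop, with the wrist force at about 15 N. Its top measured about 50 mm high in the wrist depth picture.
- **Box:** the front edge of the lid stands at x ≈ -88 mm in the dispenser's frame, inside the green stretch (-64 to -114). It is level, with the lid top at 73 mm, and did not move between the last two looks.
- **Contact:** when I eased the finger 0.8 mm along the lane and back, the lid front followed. That is how I know the finger is blocking the box.
- **Bystanders:** those still in sight showed no change. I did not measure their positions again.

**What failed or disagreed**
- **Button position:** the top and wrist views put it about 3 mm apart, so I used the mean.
- **Button height:** crossing the rays of two views gave 59–60 mm, because the colour mask included the button's side. Depth gave 66–67 mm, in line with the text's 66.
- **Lane force:** the wrist force along the lane stayed near 1 N rather than the spring's 3.5 N. Friction at the button probably hides the rest, so I did not rely on that reading.
- **Views at the end:** in the top and side pictures the arm hid the box or no lid colour was found, so the final box position comes from the wrist camera alone.

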